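# Slide the drip plate home under the flask stand

## Task

The thin drip plate belongs under the flask stand: press down on top of it with the fingers and drag it across the counter, then in through the stand's open side until it lies straight and fully home against the stop inside, and let go of it. Keep the plate on the counter, do not pick it up, and leave the flask on the stand and everything else where they are.

Things in the scene. Friction and masses are not known exactly. Their poses are not given: they have to be found in the camera images.
- drip_plate: loose bare plate with two rows of dark slot marks, 210 mm long (its x), 150 wide (y), top 4 mm above the counter (z = 0), on four low glides; 0.17 to 0.35 kg. Origin: centre of its underside. Both ends alike, either may go in. Friction on the counter about 0.1. Shut fingertips pressing with 5 to 20 N drag it and, while it slides, turn it; spread fingers let it pivot. The way to the stand is clear
- stand_home (a point): where the centre of the plate's underside lies when the plate is fully home: 15 mm outside the mouth, 105 mm in front of the stop's face. Axes of the stand: x points level into the stand, from mouth to stop, y across the mouth, z up. When home, the plate's length lies along this x and 120 mm of it still sticks out
- stand_mouth (a point): middle of the open mouth, at counter level, same axes. The stand is a low fixed aluminium table 150 mm deep (x), 180 wide (y), its top at 36; between its side walls the space is 168 wide and 32 high; inside, a 20 mm tall stop runs across, its face 90 behind the mouth. The flask on top: its body begins 45 behind the mouth, its spout 18 (at 230 height)
- flask: insulated steel flask, 100 mm diameter, 215 mm tall, black top and handle, standing loose on top of the stand; origin at the centre of its underside
- spare_flask: a second flask of the same kind standing on the counter to the left, near the robot; origin at the centre of its underside
- mug: white mug, 76 mm diameter, 85 mm tall, beyond the task area; origin at the centre of its underside
- bowl: white bowl, 124 mm diameter, 50 mm tall, beyond the task area; origin at the centre of its underside
- water_bottle: clear bottle, 60 mm diameter, 170 mm tall, to the right; origin at the centre of its underside
- sachet_box: open white plastic box, 100 x 75 mm, 50 mm tall, to the right, near the robot; origin at the centre of its underside
- spoon: steel spoon, 160 mm long, lying near the robot; origin near its middle
- foil_pot: plain aluminium pot, 70 mm diameter, 35 mm tall, beyond the stand, to the left; origin at the centre of its underside

How it is judged:
By the outcome, as a careful person would: the job done as asked, in the order asked, and still so for the second after the job is handed in, with the robot touching nothing.
It also fails if it takes over 67 s, if anything falls off the work surface, if the arm or the gripper's body presses on something with over 40 N, if the wrist force passes 120 N, or if a joint passes its speed limit or range.

## Robot

A 7-joint arm with a two-finger parallel gripper is mounted at the origin on the work surface. World frame = base frame: x ahead of the robot, y to its left, z up, the work surface at z = 0. Lengths are in mm, angles in rad, forces in N, time in s.
With the tool pointing down it reaches from about 425 to 825 mm from the base axis. Payload 3.6 kg.
Tool frame: the origin (TCP) lies midway between the tips of the shut fingers; the grasp point (between the pads) lies 19 mm behind it; z points along the fingers, y is the line along which they close (so a half turn about z gives the same grasp; the last joint's range is limited). The gripper opens to 85 mm and grips with 20 to 120 N. Pads are 22 mm wide; open, the fingers measure 114 mm over their backs; the gripper's body (76 mm by 85 mm) begins 54 mm behind the grasp point. The pads swing forward as they close: fully open they stand 13 mm farther back than shut.
Start: joints at [1.185, 0.615, -0.013, 1.423, 0.008, 1.103, -0.04], TCP at [228.866, -608.344, 231.297] pointing down, gripper open.
Joint ranges: [-3.12, 3.12], [-0.3, 2.06], [-1.34, 1.32], [0.26, 2.42], [-1.36, 4.5], [0.01, 1.98], [-2.84, 2.84]. Speed limits (rad/s): [2.79, 2.79, 3.14, 3.14, 3.14, 3.14, 3.14].

## Interface

Orientations are given as a rotation vector (axis times angle).
In Python, from workcell import sensors, vision, bot gives the robot as it stands. The module is installed in compiled form; this text tells all that it offers.
- The arm moves only by the tool step_arm, never from a script. Its argument "series" is a list of rows, each a list of 7 numbers: the shift along the tool's x, y, z in mm, then the turn, a rotation vector about the tool's x, y, z in degrees, then the finger opening in mm, from 0 to 85.4. A call has 1 to 10 rows; each row is the pose to reach, as a shift and turn from the pose commanded when the call began, along the tool's axes at that moment; what a row does not reach only later rows make up. A row lasts 1/12 s, in which the tool goes at most 41.7 mm and 7.16 degrees, less where a joint would pass 70% of its speed; a pose out of reach is approached as far as the arm can. A call with a gripper value outside its range is refused whole. The fingers move at their own pace and stop on an object; the grip force is fixed at half the most. Time passes only in rows, so rows that repeat a pose let the fingers close. It gives the time, the measured TCP pose, the force, the opening and the grip force at its end, in the units of the state.
- sensors.get_obs(): the state, without advancing time (a new reading comes with each control period).
- vision.read_camera(name): name is "side" or "top" or "wrist"; returns a dict with "color" (400x640x3 uint8, red, green, blue), "K" (3x3 intrinsics, pixels), "eye" and "orientation" of the camera in the world. Camera axes: x right, y down, z forward; pixel columns grow to the right and rows downward; lengths in mm; the calibration is good to about 2 mm. A picture is of the moment at which its call begins. There is no depth.
- bot.hand_in(): hands the job in; it is judged then, once.
Trained networks look in the newest picture that a camera, given by its name, has taken for a name from the list of things; names that differ only in an ending like _2 or _b are one class to them, and where a whole thing is asked for, a point or a joint stands for the part that bears it (a point fixed in the world has none). Each returns a list of dicts, best first, with "confidence" (0 to 1); they miss things now and then, are a little off and sometimes report something else, mostly with a low value. They report only what shows in the picture. A call takes as long as a camera call.
- vision.search_frame(camera, label): "bbox" ([left, top, width, height] in pixels, round what is visible of it).
- vision.trace(camera, label): "pixels" (400x640 bool, what is visible of it) and "bbox" ([left, top, width, height] in pixels, round what is visible of it).
The state is a dict: "time": time; "joint_pos": joint angles; "joint_vel": joint speeds; "tau": joint torques, N m; "tool_pos": TCP position; "tcp_rot": TCP orientation; "ft_force": force on the tool from outside, world axes, zero at the start; "torque": the same for the moment, N m; "finger_gap": opening from 0.0 (shut) to 1.0 (fully open); "finger_force": force on a finger pad.
Only numpy, scipy, OpenCV 4.12 (cv2) and the standard library are available. Lean on these libraries where they do the work, as an engineer would, in place of code of your own. Each camera call takes 0.05 s, during which the arm holds its last target. There are 200 camera calls.

## Working session

There is one attempt and no reset: what is moved stays moved. The work goes in short steps, Python scripts to look and compute and a tool call to move; the robot and the scene stay as the last step left them, time stands still between calls to the robot, and variables do not carry over. Pictures are saved under pics/ and viewed, at most 10 in all, crops included, and the job is handed in when it is done.

Besides the shell and the picture viewer there is one more tool, called after "Emit:" by a JSON object that holds its "api" and its "payload", one argument or row to a line. step_arm: Moves the arm, as the interface text tells. Its arguments: {"type":"object","properties":{"series":{"type":"array","items":{"type":"array","items":{"type":"number"}}}},"required":["series"]}

```bash
mkdir -p pics; cat > h.py <<'E'
import numpy as np, cv2
from scipy.spatial.transform import Rotation as R
from workcell import sensors, vision, bot
def cam(n):
    c=vision.read_camera(n); o=np.array(c["orientation"],float)
    M=o if o.shape==(3,3) else (R.from_rotvec(o).as_matrix() if o.size==3 else R.from_quat(o).as_matrix())
    return c["color"],np.array(c["K"]),np.array(c["eye"],float),M
def ray(px,K,e,M,z):
    d=M@np.linalg.inv(K)@np.array([px[0],px[1],1.]); return e+d*(z-e[2])/d[2]
def proj(P,K,e,M):
    q=K@(M.T@(np.asarray(P,float)-e)); return q[:2]/q[2]
E
python3 - <<'E'
from h import *
np.set_printoptions(precision=3,suppress=True)
print(sensors.get_obs())
ims=[]
for n in("top","side"):
    im,K,e,M=cam(n); cv2.imwrite(f"pics/{n}0.png",im[...,::-1]); print(n,K.tolist(),e,M.tolist())
    for l in("drip_plate","stand_mouth","stand_home","flask"):
        for r in vision.trace(n,l)[:2]:
            m=r["pixels"].astype(np.uint8); cs=cv2.findContours(m,0,2)[0]; c=max(cs,key=cv2.contourArea)
            q=cv2.boxPoints(cv2.minAreaRect(c)); a=cv2.approxPolyDP(c,5,True)[:,0]
            print(l,round(r["confidence"],2),r["bbox"],a.tolist()[:8])
            if l=="drip_plate":
                w=np.array([ray(p,K,e,M,4)[:2] for p in c[:,0]],np.float32); print(cv2.minAreaRect(w))
E
```

```text
{'time': 0.0, 'joint_pos': array([ 1.185,  0.616, -0.013,  1.425,  0.008,  1.103, -0.04 ]), 'joint_vel': array([-0.001,  0.   ,  0.002, -0.   , -0.001,  0.   , -0.001]), 'tau': array([  0.   , -46.921,   0.26 , -17.103,   0.01 ,   0.01 ,   0.   ]), 'tool_pos': array([ 228.596, -607.628,  230.119]), 'tcp_rot': array([-3.088, -0.562,  0.001]), 'ft_force': array([0.625, 0.253, 0.276]), 'torque': array([ 0.031,  0.023, -0.041]), 'finger_force': 0.0, 'finger_gap': 0.9980690240225006}
top [[457.9144455551329, 0.0, 309.5371657637176], [0.0, 457.9144455551329, 200.02704185732878], [0.0, 0.0, 1.0]] [ 444.755   -6.063 1676.516] [[-0.008972443206273599, -0.9977889100390297, 0.0658542805445097], [-0.9999589766012728, 0.009034697424140266, 0.0006475777862022386], [-0.0012411194322643135, -0.06584576862319269, -0.9978290406562517]]
drip_plate 0.96 [340.7, 182.9, 60.6, 37.4] [[343, 179], [344, 219], [401, 218], [399, 178]]
((558.8995361328125, -233.26699829101562), (212.06289672851562, 150.4546356201172), 89.48416900634766)
stand_mouth 0.6 [206.9, 175.6, 53.8, 56.4] [[221, 174], [218, 182], [241, 2
[... 569 characters left out ...]
0.821268052231982]]
drip_plate 0.96 [246.7, 160.5, 69.5, 57.0] [[276, 157], [246, 179], [283, 214], [314, 189]]
((560.5203857421875, -234.50894165039062), (153.61538696289062, 216.16795349121094), 0.7676153779029846)
stand_mouth 0.66 [348.0, 255.1, 81.7, 64.5] [[385, 254], [349, 271], [374, 317], [429, 289], [421, 277], [409, 296], [388, 296], [379, 282]]
stand_home 0.65 [349.4, 251.9, 79.6, 69.0] [[386, 253], [349, 270], [374, 319], [430, 289], [421, 275], [409, 296], [388, 296], [379, 282]]
stand_home 0.47 [248.3, 160.5, 65.8, 56.0] [[277, 157], [247, 179], [281, 214], [313, 189]]
flask 0.71 [378.6, 230.9, 59.0, 64.9] [[436, 229], [396, 238], [381, 275], [389, 295], [400, 298], [413, 290]]
```

View pics/top0.png

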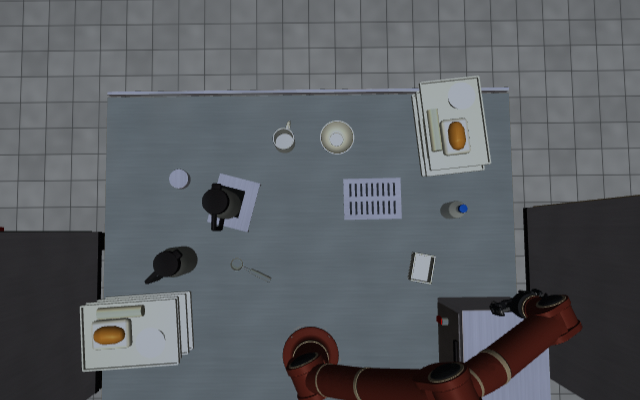

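View pics/side0.png

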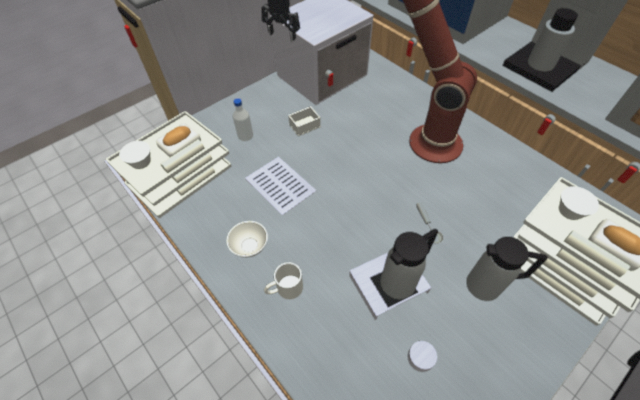

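The top picture shows the plate at px (372,199), lying along world y. The stand is at px (235,203), turned about 15°, with its mouth edge running from about (260,182) to (248,231), facing the plate. The side picture agrees, and the flask stands on the far part of the stand.

```bash
cat > st.py <<'E'
from h import *
from scipy.optimize import least_squares
np.set_printoptions(precision=2,suppress=True)
# stand pose (mouth x,y, yaw): fit outline of the top (z=36) hull
views=[];crops=[]
for n,box in(("top",(185,155,100,100)),("side",(335,215,110,110))):
    im,K,e,M=cam(n)
    s=max(vision.trace(n,"stand_mouth"),key=lambda r:r["confidence"])["pixels"]
    f=max(vision.trace(n,"flask"),key=lambda r:r["confidence"])["pixels"]
    views.append((s.astype(np.uint8),f,K,e,M)); crops.append((im,box))
def corners(p,z):
    c,s=np.cos(p[2]),np.sin(p[2]); X=np.array([c,s]);Y=np.array([-s,c])
    return [np.r_[p[:2]+a*X+b*Y,z] for a,b in((0,-90),(150,-90),(150,90),(0,90))]
def hull(p,K,e,M):
    return cv2.convexHull(np.array([proj(q,K,e,M) for z in(0,36) for q in corners(p,z)],np.float32))
def res(p):
    out=[]
    for s,f,K,e,M in views:
        h=hull(p,K,e,M); c=max(cv2.findContours(s,0,1)[0],key=cv2.contourArea)[:,0]
        fd=cv2.distanceTransform((~f).astype(np.uint8),2,3)
        for q in c:
            if fd[q[1],q[0]]>4:
                d=cv2.pointPolygonTest(h,(float(q[0]),float(q[1])),True)-.5; out.append(d if d<8 else 0)
            else: out.append(0)
    return np.array(out)
best=min((least_squares(res,[x,y,t],loss="soft_l1",x_scale=[10,10,.1],diff_step=1e-3) for x in(590,) for y in(165,195) for t in(1.3,1.57,1.8)),key=lambda r:r.cost)
p=best.x; print(p,np.degrees(p[2]),best.cost)
print("home",p[:2]-15*np.array([np.cos(p[2]),np.sin(p[2])]))
tiles=[]
for (im,b),(s,f,K,e,M) in zip(crops,views):
    x,y,w,h=b; k=400/w; t=cv2.resize(im[y:y+h,x:x+w],(400,400),interpolation=cv2.INTER_CUBIC)[...,::-1].copy()
    for z,col in((36,(0,0,255)),(0,(0,200,0))):
        q=np.array([(proj(c,K,e,M)+.5-[x,y])*k for c in corners(p,z)]).astype(int); cv2.polylines(t,[q],True,col,1)
        cv2.circle(t,tuple(int(v) for v in (q[0]+q[3])//2),4,col,-1)
    tiles.append(t)
cv2.imwrite("pics/stand.png",np.hstack(tiles))
E
python3 st.py
```

```text
[527.15 194.53   1.3 ] 74.57714049850522 103.32669683203957
home [523.16 180.07]
```

View pics/stand.png

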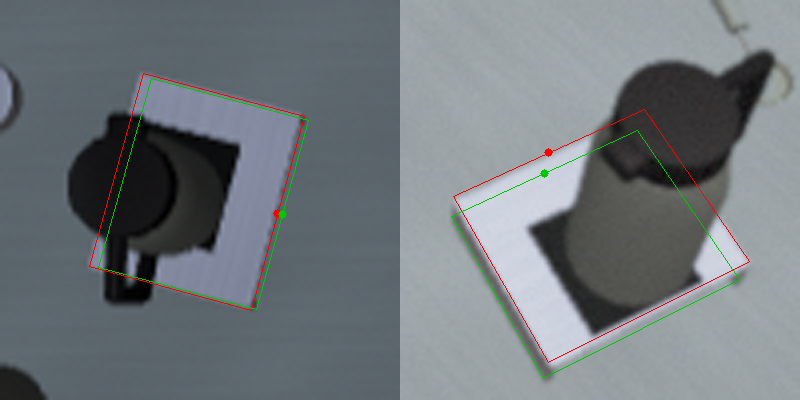

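The model outline fits both views, and the dark gap confirms the mouth faces the plate. Home is about (523,180), yaw 74.6°. Next I move above the plate's outer end with the fingers shut.

Emit:
{"api": "step_arm", "payload": {
  "series": [
    [418,-172,0,0,0,-69.4,0],
    [418,-172,0,0,0,-69.4,0],
    [418,-172,0,0,0,-69.4,0],
    [418,-172,0,0,0,-69.4,0],
    [418,-172,0,0,0,-69.4,0],
    [418,-172,0,0,0,-69.4,0],
    [418,-172,0,0,0,-69.4,0],
    [418,-172,0,0,0,-69.4,0],
    [418,-172,0,0,0,-69.4,0],
    [418,-172,0,0,0,-69.4,0]
  ]
}}

```text
time: 1.63
tool_pos: [534.8, -323.0, 231.6]
tcp_rot: [2.215, 2.227, -0.0]
ft_force: [0.6, -0.2, -0.2]
finger_gap: -0.0
finger_force: 0.0
```

Emit:
{"api": "step_arm", "payload": {
  "series": [
    [20,20,100,0,0,0,0],
    [20,20,100,0,0,0,0],
    [20,20,150,0,0,0,0],
    [20,20,180,0,0,0,0],
    [20,20,200,0,0,0,0],
    [20,20,210,0,0,0,0],
    [20,20,210,0,0,0,0],
    [20,20,210,0,0,0,0]
  ]
}}

```text
time: 2.3
tool_pos: [554.6, -304.8, 22.4]
tcp_rot: [2.22, 2.22, 0.001]
ft_force: [0.8, 0.9, 1.1]
finger_gap: -0.0
finger_force: 0.0
```

```bash
cat > pl.py <<'E'
from h import *
np.set_printoptions(precision=2,suppress=True)
o=sensors.get_obs(); print(o["time"],o["tool_pos"],R.from_rotvec(o["tcp_rot"]).as_matrix()[:,0],o["ft_force"])
for n in("top","side"):
    im,K,e,M=cam(n)
    for r in vision.trace(n,"drip_plate")[:1]:
        c=max(cv2.findContours(r["pixels"].astype(np.uint8),0,1)[0],key=cv2.contourArea)[:,0]
        w=np.array([ray(q,K,e,M,4)[:2] for q in c],np.float32); print(n,r["confidence"],cv2.minAreaRect(w))
E
python3 pl.py
```

```text
2.3 [ 554.62 -304.79   22.37] [ 0.  1. -0.] [0.78 0.88 1.07]
top 0.74 ((558.3762817382812, -228.99688720703125), (152.5571746826172, 200.79574584960938), 1.3241182565689087)
side 0.64 ((559.1048583984375, -235.39105224609375), (149.86111450195312, 212.40640258789062), 0.2818409204483032)
```

Emit:
{"api": "step_arm", "payload": {
  "series": [
    [6,4,10,0,0,0,0],
    [6,4,15,0,0,0,0],
    [6,4,17,0,0,0,0],
    [6,4,18,0,0,0,0],
    [6,4,18.5,0,0,0,0],
    [6,4,19,0,0,0,0],
    [6,4,19,0,0,0,0]
  ]
}}

```text
time: 3.08
tool_pos: [559.3, -298.0, 4.1]
tcp_rot: [2.219, 2.221, 0.003]
ft_force: [-1.0, 1.5, 9.6]
finger_gap: -0.001
finger_force: 4.4
```

Emit:
{"api": "step_arm", "payload": {
  "series": [
    [1,-0.3,0.1,0,0,0,0],
    [3,-1,0.1,0,0,0.2,0],
    [6,-2,0.1,0,0,0.4,0],
    [10,-3.5,0.1,0,0,0.7,0],
    [15,-5,0.1,0,0,1,0],
    [20,-7,0.1,0,0,1.4,0],
    [25,-8.5,0.1,0,0,1.8,0],
    [30,-10,0.1,0,0,2.2,0],
    [35,-12,0.1,0,0,2.6,0],
    [40,-14,0.1,0,0,3,0]
  ]
}}

```text
time: 3.92
tool_pos: [545.9, -259.5, 4.1]
tcp_rot: [2.275, 2.158, 0.003]
ft_force: [-0.2, -0.7, 8.3]
finger_gap: -0.0
finger_force: 4.0
```

```bash
python3 pl.py
```

```text
3.9167 [ 545.87 -259.51    4.12] [ 0.05  1.   -0.  ] [-0.23 -0.67  8.34]
top 0.84 ((551.3565673828125, -185.79942321777344), (188.20120239257812, 151.86146545410156), 87.0054702758789)
side 0.82 ((552.2508544921875, -194.78878784179688), (207.9221954345703, 149.65963745117188), 87.32495880126953)
```

Emit:
{"api": "step_arm", "payload": {
  "series": [
    [5.5,-2.3,0.1,0,0,0.4,0],
    [11,-4.6,0.1,0,0,0.8,0],
    [17,-7,0.1,0,0,1.2,0],
    [23,-9,0.1,0,0,1.6,0],
    [29,-12,0.1,0,0,2,0],
    [35,-14,0.1,0,0,2.4,0],
    [41,-16.5,0.1,0,0,2.8,0],
    [47,-19,0.1,0,0,3.2,0],
    [53,-21,0.1,0,0,3.6,0],
    [59,-24,0.1,0,0,4,0]
  ]
}}

```text
time: 4.95
tool_pos: [525.4, -199.3, 4.1]
tcp_rot: [2.349, 2.077, 0.004]
ft_force: [0.7, -0.8, 9.1]
finger_gap: 0.002
finger_force: 4.8
```

Emit:
{"api": "step_arm", "payload": {
  "series": [
    [6,-2.7,0.1,0,0,0.4,0],
    [12,-5.5,0.1,0,0,0.8,0],
    [17,-8,0.1,0,0,1.2,0],
    [23,-11,0.1,0,0,1.6,0],
    [29,-13.5,0.1,0,0,2,0],
    [35,-16,0.1,0,0,2.4,0],
    [40,-19,0.1,0,0,2.8,0],
    [46,-21.5,0.1,0,0,3.2,0],
    [52,-24,0.1,0,0,3.6,0],
    [57,-27,0.1,0,0,4,0]
  ]
}}

```text
time: 5.78
tool_pos: [505.8, -139.1, 4.1]
tcp_rot: [2.42, 1.994, 0.006]
ft_force: [0.3, -0.9, 11.0]
finger_gap: 0.004
finger_force: 5.8
```

```bash
python3 pl.py
```

```text
5.7833 [ 505.83 -139.07    4.06] [ 0.19  0.98 -0.  ] [ 0.35 -0.85 11.04]
top 0.9 ((534.8696899414062, -71.5792236328125), (190.07078552246094, 153.75575256347656), 67.93440246582031)
side 0.96 ((532.2994384765625, -82.66360473632812), (210.4575958251953, 150.8329315185547), 67.43805694580078)
```

The plate has pivoted ahead of the tool, to yaw 67.5° against the tool's 79°. I'll re-press at its centre, where the drag gives no turning moment.

Emit:
{"api": "step_arm", "payload": {
  "series": [
    [0,0,-8,0,0,0,0],
    [0,0,-15,0,0,0,0],
    [30,8,-15,0,0,0,0],
    [59,15.5,-15,0,0,0,0],
    [59,15.5,-8,0,0,0,0],
    [59,15.5,-3,0,0,0,0],
    [59,15.5,-1,0,0,0,0],
    [59,15.5,-0.2,0,0,0,0],
    [59,15.5,0.2,0,0,0,0],
    [59,15.5,0.2,0,0,0,0]
  ]
}}

```text
time: 6.82
tool_pos: [530.9, -83.9, 4.0]
tcp_rot: [2.423, 1.996, 0.005]
ft_force: [-1.0, 1.0, 14.7]
finger_gap: -0.001
finger_force: 7.4
```

```bash
python3 pl.py
```

```text
6.8167 [530.93 -83.88   4.05] [0.19 0.98 0.  ] [-1.05  1.03 14.71]
top 0.72 ((550.4257202148438, -35.508697509765625), (110.8104248046875, 153.076171875), 71.06292724609375)
side 0.75 ((535.8239135742188, -84.34902954101562), (213.04879760742188, 149.42784118652344), 68.17320251464844)
```

Emit:
{"api": "step_arm", "payload": {
  "series": [
    [2,-1,0,0,0,-0.2,0],
    [6,-4,0,0,0,-0.6,0],
    [11,-7,0,0,0,-1,0],
    [17,-11,0,0,0,-1.5,0],
    [23,-15,0,0,0,-2,0],
    [29,-19,0,0,0,-2.5,0],
    [35,-23,0,0,0,-3,0],
    [41,-27,0,0,0,-3.4,0],
    [47,-31,0,0,0,-3.8,0],
    [53,-35,0,0,0,-4,0]
  ]
}}

```text
time: 7.85
tool_pos: [507.8, -27.2, 4.0]
tcp_rot: [2.351, 2.074, 0.005]
ft_force: [0.7, -1.1, 14.5]
finger_gap: 0.001
finger_force: 7.2
```

```bash
python3 pl.py
```

```text
7.85 [507.75 -27.19   4.03] [ 0.12  0.99 -0.  ] [ 0.73 -1.14 14.54]
top 0.86 ((527.1162719726562, 25.842636108398438), (102.08495330810547, 154.567626953125), 68.53419494628906)
side 0.56 ((508.45977783203125, -27.819534301757812), (213.62319946289062, 151.24221801757812), 72.22024536132812)
```

Emit:
{"api": "step_arm", "payload": {
  "series": [
    [6,-3,0,0,0,-0.4,0],
    [12,-6.5,0,0,0,-0.8,0],
    [18,-10,0,0,0,-1.2,0],
    [24,-13,0,0,0,-1.6,0],
    [30,-16,0,0,0,-2,0],
    [36,-19.5,0,0,0,-2.2,0],
    [42,-23,0,0,0,-2.4,0],
    [48,-26,0,0,0,-2.4,0],
    [54,-29,0,0,0,-2.4,0],
    [57,-31,0,0,0,-2.4,0]
  ]
}}

```text
time: 8.88
tool_pos: [484.0, 34.2, 4.0]
tcp_rot: [2.307, 2.124, 0.006]
ft_force: [1.2, -2.2, 16.0]
finger_gap: 0.001
finger_force: 7.9
```

```bash
cat >> pl.py <<'E'
im,K,e,M=cam("side"); t=cv2.resize(im[130:330,220:460],(720,600),interpolation=cv2.INTER_CUBIC); cv2.imwrite("pics/c%d.png"%(o["time"]*100),t[...,::-1]); print("c%d"%(o["time"]*100))
E
python3 pl.py; cp pics/c*.png pics/last.png
```

```text
8.8833 [484.04  34.23   4.03] [ 0.08  1.   -0.  ] [ 1.24 -2.15 16.  ]
top 0.97 ((485.2381896972656, 32.441307067871094), (212.81642150878906, 154.40664672851562), 74.58000946044922)
side 0.85 ((486.248291015625, 34.03125762939453), (212.31153869628906, 150.37884521484375), 73.42916107177734)
c888
```

View pics/last.png

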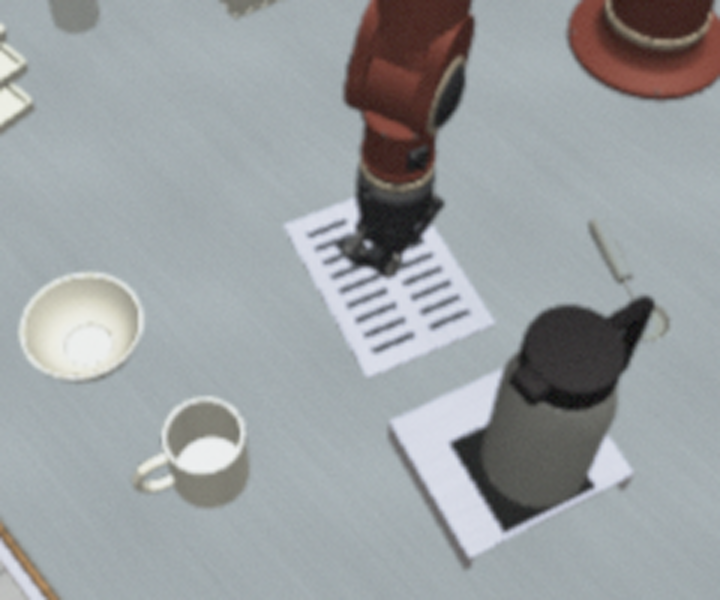

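The plate lies in front of the stand, with its front corners at crop (370,375) and (490,322). The stand's top corners are at about (390,425), (468,556) and (632,470). Next I check the alignment numerically and with the wrist view.

```bash
python3 - <<'E'
from h import *
np.set_printoptions(precision=1,suppress=True)
im,K,e,M=cam("side")
f=lambda p,z: ray((p[0]/3+219.67,p[1]/3+129.67),K,e,M,z)[:2]
A,B,C=[f(p,36) for p in((389,425),(467,556),(632,470))]
ang=lambda v:np.degrees(np.arctan2(v[1],v[0]))
print("stand",A,B,C,ang(B-A),np.linalg.norm(B-A),ang(B-C)+90,np.linalg.norm(B-C))
P=[f(p,4) for p in((286,228),(370,376),(494,322))]; print("plate",*P,ang(P[1]-P[0]),ang(P[1]-P[2])+90)
im,K,e,M=cam("wrist"); cv2.imwrite("pics/w1.png",im[...,::-1]); print(K.tolist(),e,M.tolist())
for c in(("wrist"),): print([ (r["confidence"],r["bbox"]) for r in vision.search_frame(c,"stand_mouth")])
E
```

```text
stand [619.3 177.2] [655.6 316.9] [480.7 362.2] 75.43368016812819 144.37025691413703 75.4840230111153 180.65483979718996
plate [528.4 -81.8] [584.5 114.8] [443.9 154.9] 74.0610195010592 74.08186191547682
[[293.0167083911812, 0.0, 319.7872485754024], [0.0, 293.0167083911812, 201.2099700594557], [0.0, 0.0, 1.0]] [488.2 103.5 146.6] [[0.9967296329238822, -0.07914710153690165, -0.016302612359091265], [-0.08059092103947312, -0.9588050509024926, -0.2723930575654932], [0.0059280939122810785, 0.2728160748236365, -0.9620479442420691]]
[]
```

View pics/w1.png

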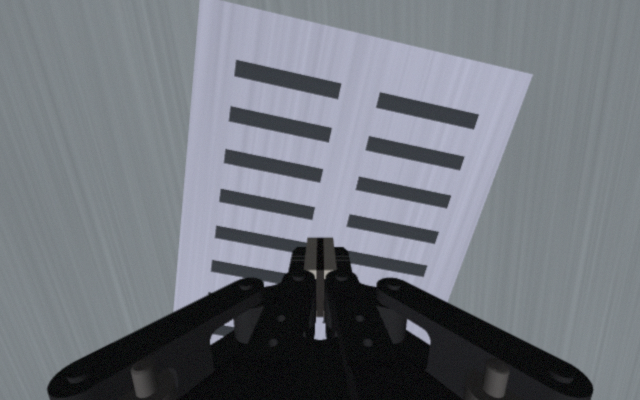

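The wrist view looks forward over the plate; its front corners are at (201,0) and (532,74). Lateral offset is about 1 mm and yaw about 1° short. I advance 45 mm and look again before going in.

Emit:
{"api": "step_arm", "payload": {
  "series": [
    [3,0.5,0,0,0,-0.1,0],
    [8,1.5,0,0,0,-0.3,0],
    [13,2.4,0,0,0,-0.5,0],
    [18,3.3,0,0,0,-0.7,0],
    [23,4.2,0,0,0,-0.9,0],
    [28,5.2,0,0,0,-1.1,0],
    [33,6.1,0,0,0,-1.2,0],
    [38,7,0,0,0,-1.2,0],
    [42,7.8,0,0,0,-1.2,0],
    [44,8.2,0,0,0,-1.2,0]
  ]
}}

```text
time: 10.12
tool_pos: [495.1, 77.0, 4.0]
tcp_rot: [2.286, 2.149, 0.004]
ft_force: [-0.6, -1.9, 17.3]
finger_gap: 0.002
finger_force: 8.6
```

```bash
python3 pl.py; python3 - <<'E'
from h import *
im,K,e,M=cam("wrist"); cv2.imwrite("pics/w2.png",im[...,::-1]); np.save("w2.npy",np.r_[K.ravel(),e,M.ravel()])
E
```

```text
10.1167 [495.12  77.04   4.03] [ 0.06  1.   -0.  ] [-0.59 -1.91 17.31]
top 0.85 ((495.7381286621094, 75.9530029296875), (213.384521484375, 151.2347412109375), 75.50617980957031)
side 0.83 ((497.867919921875, 75.59983825683594), (211.0022735595703, 150.03099060058594), 74.6762466430664)
c1011
```

View pics/w2.png

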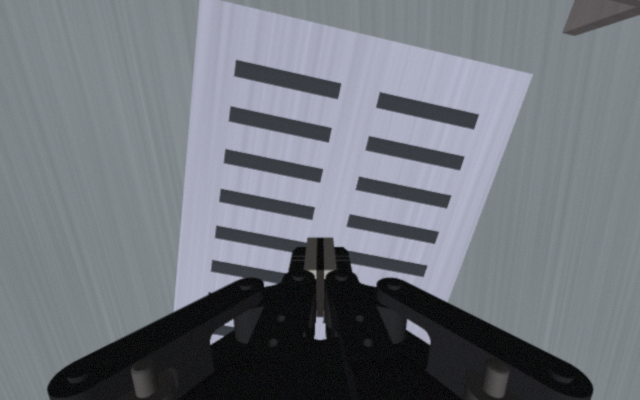

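The wrist view now shows the foot of the stand's right wall at (563,32), to the right of the plate corner at (532,74), so the wall is clear of the plate.

```bash
python3 - <<'E'
from h import *
np.set_printoptions(precision=1,suppress=True)
v=np.load("w2.npy");K,e,M=v[:9].reshape(3,3),v[9:12],v[12:].reshape(3,3)
P=ray((532,74),K,e,M,4);L=ray((201,0),K,e,M,4);W=[ray((563,32),K,e,M,0),ray((577,0),K,e,M,36),ray((577,0),K,e,M,32)]
n=(P-L)[:2]; th=np.arctan2(n[1],n[0])+np.pi/2; print(P,L,np.hypot(*n),np.degrees(th),W)
for t in(74.6,75,75.5):
    t=np.radians(t);y=np.array([-np.sin(t),np.cos(t)]); print([float((w-P)[:2]@y) for w in W])
for q in((527,194.5),(530,195)):
    t=np.radians(75); Y=np.array([-np.sin(t),np.cos(t)]);X=np.array([np.cos(t),np.sin(t)]); print([((w[:2]-q)@X,(w[:2]-q)@Y) for w in W])
E
```

```text
[596.1 159.4   4. ] [452. 197.   4.] 148.8541097398523 75.37043769863531 [array([610.3, 176.5,   0. ]), array([585.9, 178.3,  36. ]), array([589. , 179.5,  32. ])]
[-9.191654321977687, 14.835049575197662, 12.094345151663415]
[-9.333192253473655, 14.726075915159836, 11.971752699515417]
[-9.509474177234354, 14.58885016062425, 11.817692309574353]
[(np.float64(4.1806332597182525), np.float64(-85.12766911323368)), (np.float64(-0.39990989428683577), np.float64(-61.06840094460019)), (np.float64(1.541239786129756), np.float64(-63.82272416024461))]
[(np.float64(2.92121321126616), np.float64(-82.35930115691774)), (np.float64(-1.6593299427389319), np.float64(-58.300032988284244)), (np.float64(0.2818197376776599), np.float64(-61.05435620392866))]
```

The plate is centred in the mouth (9.3 mm gap on the right, 9 mm expected) and its yaw of 75.4° matches. I slide it in about 45 mm.

Emit:
{"api": "step_arm", "payload": {
  "series": [
    [3,0.6,0,0,0,0,0],
    [8,1.6,0,0,0,0,0],
    [13,2.6,0,0,0,0,0],
    [18,3.7,0,0,0,0,0],
    [23,4.7,0,0,0,0,0],
    [28,5.7,0,0,0,0,0],
    [33,6.7,0,0,0,0,0],
    [38,7.7,0,0,0,0,0],
    [42,8.6,0,0,0,0,0],
    [44,9,0,0,0,0,0]
  ]
}}

```text
time: 11.25
tool_pos: [506.8, 120.6, 4.0]
tcp_rot: [2.286, 2.149, 0.004]
ft_force: [-1.0, -1.8, 15.3]
finger_gap: 0.0
finger_force: 8.0
```

```bash
python3 - <<'E'
from h import *
o=sensors.get_obs(); print(o["tool_pos"],o["ft_force"])
im,K,e,M=cam("wrist"); cv2.imwrite("pics/w3.png",im[...,::-1]); np.save("w3.npy",np.r_[K.ravel(),e,M.ravel()])
E
```

```text
[506.84033422 120.62028525   4.02648079] [-0.97476326 -1.83289064 15.26647253]
```

View pics/w3.png

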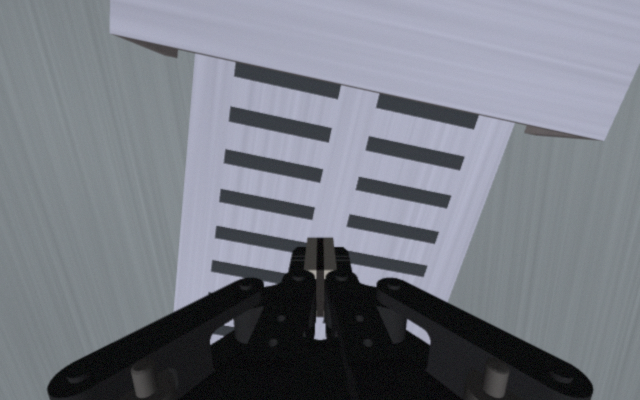

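The plate's front end is inside the mouth. The stand's top front edge runs from (110,34) to (607,139), with gaps visible on both sides of the plate. Now I compute the exact stand pose.

```bash
python3 - <<'E'
from h import *
np.set_printoptions(precision=1,suppress=True)
v=np.load("w3.npy");K,e,M=v[:9].reshape(3,3),v[9:12],v[12:].reshape(3,3)
A=ray((607,139),K,e,M,36);B=ray((110,34),K,e,M,36); n=(A-B)[:2]; t=np.arctan2(n[1],n[0])+np.pi/2
m=(A+B)[:2]/2; X=np.array([np.cos(t),np.sin(t)]);Y=np.array([-X[1],X[0]])
print(A,B,np.hypot(*n),np.degrees(t),"mouth",m,"home",m-15*X)
# slot marks: last row corners fixed in wrist frame; plate edges at the lip
for p in((194,60),(513,124)):
    q=ray(p,K,e,M,4)[:2]; print((q-m)@X,(q-m)@Y)
for a,b in(((196,56),(176,305)),((513,124),(450,302))):
    d=(ray(a,K,e,M,4)-ray(b,K,e,M,4)); print("edge yaw",np.degrees(np.arctan2(d[1],d[0])))
T=sensors.get_obs()["tool_pos"][:2]; print("tool in stand",(T-m)@X,(T-m)@Y)
# plate front corners known from w2 relative to tool
E
```

```text
[616.7 175.4  36. ] [441.9 220.7  36. ] 180.61672017803906 75.46114536735513 mouth [529.3 198.1] home [525.6 183.5]
0.45761709113704896 75.24183403830031
1.7070623186989664 -74.29974510382826
edge yaw 75.02553466749043
edge yaw 76.01005689824743
tool in stand -80.23573471277854 2.300565290131143
```

Emit:
{"api": "step_arm", "payload": {
  "series": [
    [4,0.8,0,0,0,0,0],
    [9,1.8,0,0,0,0,0],
    [14,2.7,0,0,0,0,0],
    [18,3.5,0,0,0,0,0],
    [19.6,3.8,0,0,0,0,0],
    [19.6,3.8,-8,0,0,0,0],
    [19.6,3.8,-15,0,0,0,0],
    [0,0,-15,0,0,0,0],
    [-25,-3,-15,0,0,0,0],
    [-25,-3,-10,0,0,0,0]
  ]
}}

```text
time: 12.13
tool_pos: [498.8, 90.3, 12.2]
tcp_rot: [2.293, 2.144, -0.009]
ft_force: [0.8, -0.9, -1.0]
finger_gap: 0.001
finger_force: 0.0
```

Emit:
{"api": "step_arm", "payload": {
  "series": [
    [0,0,6,0,0,0,0],
    [0,0,9,0,0,0,0],
    [0,0,9.8,0,0,0,0],
    [0,0,10.1,0,0,0,0],
    [0,0,10.1,0,0,0,0]
  ]
}}

```text
time: 12.55
tool_pos: [502.2, 98.3, 4.0]
tcp_rot: [2.283, 2.154, 0.006]
ft_force: [-1.4, -2.1, 18.6]
finger_gap: -0.0
finger_force: 9.5
```

Emit:
{"api": "step_arm", "payload": {
  "series": [
    [3,0.6,0,0,0,0,0],
    [7,1.4,0,0,0,0,0],
    [11,2.1,0,0,0,0,0],
    [15,2.9,0,0,0,0,0],
    [19,3.7,0,0,0,0,0],
    [23,4.5,0,0,0,0,0],
    [27,5.3,0,0,0,0,0],
    [31,6.1,0,0,0,0,0],
    [34,6.7,0,0,0,0,0],
    [36,7.1,0,0,0,0,0]
  ]
}}

```text
time: 13.38
tool_pos: [511.9, 134.5, 4.0]
tcp_rot: [2.283, 2.154, 0.008]
ft_force: [-1.7, -1.7, 17.5]
finger_gap: 0.002
finger_force: 8.6
```

```bash
python3 - <<'E'
from h import *
o=sensors.get_obs(); print(o["tool_pos"],o["ft_force"])
im,K,e,M=cam("wrist"); cv2.imwrite("pics/w4.png",im[...,::-1]); np.save("w4.npy",np.r_[K.ravel(),e,M.ravel()])
E
```

```text
[511.91841546 134.47704844   4.0217874 ] [-1.67603146 -1.66429806 17.48026955]
```

View pics/w4.png

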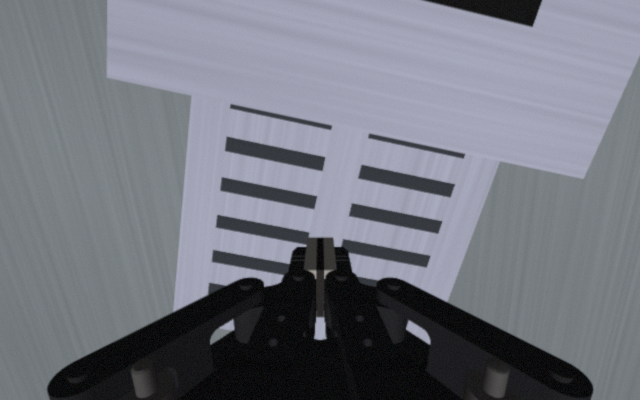

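The plate is straight and still centred; the lip crosses it at (190,95)–(497,160). The last 6–8 mm go slowly, watching the force.

Emit:
{"api": "step_arm", "payload": {
  "series": [
    [1,0.2,0,0,0,0,0],
    [2,0.4,0,0,0,0,0],
    [3,0.6,0,0,0,0,0],
    [4,0.8,0,0,0,0,0],
    [5,1,0,0,0,0,0],
    [6,1.2,0,0,0,0,0],
    [7,1.4,0,0,0,0,0]
  ]
}}

```text
time: 14.02
tool_pos: [513.0, 138.7, 4.0]
tcp_rot: [2.284, 2.151, 0.002]
ft_force: [-1.1, -5.2, 18.2]
finger_gap: 0.002
finger_force: 9.6
```

Emit:
{"api": "step_arm", "payload": {
  "series": [
    [0.6,0.1,0,0,0,0,0],
    [1.2,0.2,0,0,0,0,0],
    [1.8,0.3,0,0,0,0,0],
    [2.4,0.4,0,0,0,0,0]
  ]
}}

```text
time: 14.35
tool_pos: [513.4, 140.9, 4.0]
tcp_rot: [2.284, 2.151, 0.001]
ft_force: [-0.4, -4.7, 18.5]
finger_gap: -0.002
finger_force: 9.5
```

```bash
python3 pl.py; python3 - <<'E'
from h import *
im,K,e,M=cam("wrist"); cv2.imwrite("pics/w5.png",im[...,::-1]); np.save("w5.npy",np.r_[K.ravel(),e,M.ravel()])
E
```

```text
14.35 [513.44 140.87   3.99] [ 0.06  1.   -0.  ] [-0.45 -4.67 18.51]
top 0.86 ((534.4667358398438, 90.8076171875), (146.3140106201172, 71.55587768554688), 21.224031448364258)
side 0.63 ((513.1663818359375, 132.39065551757812), (110.99571228027344, 153.2254638671875), 74.29953002929688)
c1435
```

View pics/w5.png

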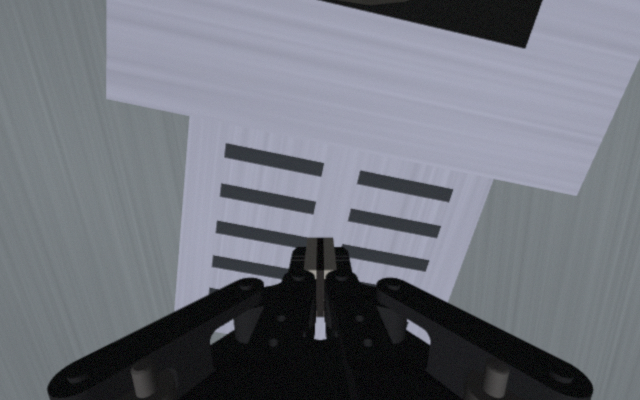

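The slot rows shifted about 6 px under the fingertips since the last picture and the back force rose to 5 N, so the plate is held at the stop. I let go by lifting straight up, then back away and check.

Emit:
{"api": "step_arm", "payload": {
  "series": [
    [0,0,-3,0,0,0,0],
    [0,0,-10,0,0,0,0],
    [0,0,-30,0,0,0,0],
    [-30,0,-55,0,0,0,0],
    [-65,0,-80,0,0,0,0],
    [-65,0,-80,0,0,0,0],
    [-65,0,-80,0,0,0,0]
  ]
}}

```text
time: 15.23
tool_pos: [508.6, 75.5, 82.9]
tcp_rot: [2.289, 2.149, 0.002]
ft_force: [-0.3, 0.5, -1.0]
finger_gap: -0.0
finger_force: 0.0
```

```bash
python3 - <<'E'
from h import *
o=sensors.get_obs(); print(o["tool_pos"],o["ft_force"])
im,K,e,M=cam("wrist"); cv2.imwrite("pics/w6.png",im[...,::-1]); np.save("w6.npy",np.r_[K.ravel(),e,M.ravel()])
E
```

```text
[508.63512758  75.46890477  82.93742672] [-0.32851302  0.51171034 -0.98479314]
```

View pics/w6.png

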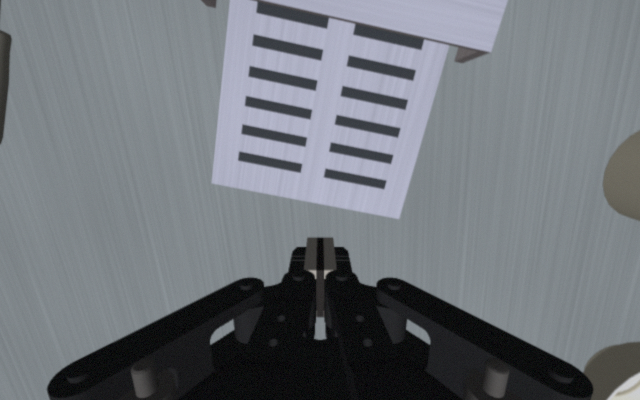

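The rear edge runs from (212,183) to (399,218) and the stand's top right corner is at (491,52). The plate is free and gaps show on both sides.

```bash
python3 - <<'E'
from h import *
np.set_printoptions(precision=1,suppress=True)
v=np.load("w6.npy");K,e,M=v[:9].reshape(3,3),v[9:12],v[12:].reshape(3,3)
A=ray((212,183),K,e,M,4)[:2];B=ray((399,218),K,e,M,4)[:2];n=B-A;C=ray((491,52),K,e,M,36)[:2]
yaw=np.degrees(np.arctan2(n[1],n[0]))+90
t=np.radians(75.46);X=np.array([np.cos(t),np.sin(t)]);Y=np.array([-X[1],X[0]]);m=np.array([529.3,198.1])
print(np.hypot(*n),yaw,"rear",[(p-m)@X for p in(A,B)],[(p-m)@Y for p in(A,B)],"corner",(C-m)@X,(C-m)@Y)
for a,b in(((230,0),(212,183)),((448,46),(399,218))):
    d=ray(a,K,e,M,4)-ray(b,K,e,M,4); print(np.degrees(np.arctan2(d[1],d[0])))
D=ray((247,0),K,e,M,36)[:2]; d=C-D; print("lip yaw",np.degrees(np.arctan2(d[1],d[0]))+90)
E
```

```text
149.2464376144397 75.36171302448048 rear [np.float64(-119.57796094404716), np.float64(-119.83398283414857)] [np.float64(74.73860818036164), np.float64(-74.50760984003793)] corner -0.5908673660602375 -89.34910210012306
75.3022567782493
75.35687989505942
lip yaw 75.84126631229918
```

```bash
python3 -c "
from workcell import bot; print(bot.hand_in())"
```

```text
the job is handed in; nothing more can be done
None
```

The drip plate lies fully home under the flask stand: about 119.7 mm sticks out (120 expected), its yaw is within 0.2° of the stand's measured axis and it is centred. The arm has let go and is clear, the robot touched only the plate, and the job is handed in at about 15 s of robot time.

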